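# Lift the fittings tray out of its carton and hold it level

### The job

Fold both flaps of the cardboard carton outwards, well past upright, so that they stay open, then take the fittings tray by its wooden hoop handle and lift it straight up, keeping it level so that its three fittings stay in it. Finish while holding the tray level and still over the open carton, its underside about 6 cm above the carton's top edge: do not put it down or let go. Leave the other things on the bench where they are.

Things in the scene. Friction and masses are not known exactly. Their poses are not given: they have to be found in the camera images.
- carton: Open-topped brown cardboard carton fixed to the bench, 200 (its x) by 190 (its y) by 90 mm high, walls and floor 4 mm. Origin: centre of its underside, on the bench (z = 0); its z is up. A flap is hinged along the top edge of each long side (at its y = +95 and y = -95 mm, height 90 mm). Two more flaps on the x ends are already folded down and do not move. Where the carton stands and its yaw vary.
- flap_a (a joint): Angle of the flap on the carton's +y side, rad: 0 = shut, lying level and pointing inwards; 1.57 = upright; 2.9 = fully open, pointing outwards (stop). The flap is 190 mm wide along the hinge, 75 mm from hinge to free edge, 4 mm thick, 30 g. It starts ajar at 0.85 to 1.2 and stays where it is left (crease friction 0.03 N m), so it is simply pushed outwards from the inside near its free edge. White paper tape runs along the free edge on the outer face.
- flap_b (a joint): The same for the like flap on the carton's -y side; it also grows as it opens outwards.
- flap_a_edge (a point): Middle of the free edge of flap_a, 75 mm from its hinge.
- flap_b_edge (a point): Middle of the free edge of flap_b, 75 mm from its hinge.
- tray_handle (a point): Grip point of the loose white-painted fittings tray: centre of the crown of its arched wooden hoop handle, 76 mm above the tray's underside. The hoop stands upright in the tray's x-z plane over the middle of the tray; the bar is 16 mm thick (along the tray's y, the way to pinch it) and 14 mm deep, its top 85 mm above the underside, so just below the carton's top edge. The axes are the tray's: z up. Tray with handle about 0.28 kg, with fittings 0.3 to 0.6 kg.
- tray_base (a point): Centre of the tray's underside (4 mm above the bench at the start). The tray is 140 (its x) by 120 (its y) by 25 mm high with 5 mm walls and floor, and a low rib 8 mm wide under the handle.
- tray: The tray itself: origin at the centre of its underside, z up.
- knob_fit_mid (a point): Centre of a loose turned pale-wood knob, 32 mm across, 30 mm high, standing in the tray.
- collar_fit_mid (a point): Centre of a loose brass collar, 32 mm across, 18 mm high, lying in the tray.
- block_fit_mid (a point): Centre of a loose steel block with a round boss, 34 by 26 by 26 mm, in the tray.
- hoop: Bystander: loose wooden ring lying on the bench, 170 mm across, 30 mm high; origin at the centre of its underside.
- glue: Bystander: white glue bottle with orange cap, 56 mm across, 140 mm high; origin at the centre of its underside.
- wax: Bystander: amber jar with dark cap, 72 mm across, 60 mm high; origin at the centre of its underside.
- mallet: Bystander: wooden mallet lying on the bench, origin under its middle.
- knife: Bystander: dark-handled marking tool with a steel blade lying on the bench, origin under its middle.
Mind the look-alikes: they are no part of the job. Leave any orange look-alike of the tray alone.

How it is judged:
By the outcome, as a careful person would: the job done as asked, in the order asked, and still so for the second after the job is handed in, while the arm keeps its last pose, push and grip.
It also fails if it takes over 61 s, if anything falls off the work surface, if the arm or the gripper's body presses on something with over 40 N, if the wrist force passes 120 N, or if a joint passes its speed limit or range.

### The arm

A 7-joint arm with a two-finger parallel gripper is mounted at the origin on the work surface. World frame = base frame: x ahead of the robot, y to its left, z up, the work surface at z = 0. Lengths are in m, angles in rad, forces in N, time in s.
With the tool pointing down it reaches from about 0.4 to 0.85 m from the base axis. Payload 4.5 kg.
Tool frame: the origin (TCP) lies midway between the tips of the shut fingers; the grasp point (between the pads) lies 19 mm behind it; x points along the fingers, y is the direction in which the jaws open and shut, and the axes are right-handed (so a half turn about x gives the same grasp; the last joint's range is limited). The gripper opens to 88 mm and grips with 3 to 60 N. Pads are 18 mm wide; open, the fingers measure 123 mm over their backs; the gripper's body (75 mm by 187 mm) begins 45 mm behind the grasp point.
Start: joints at [-1.19, 0.689, -0.195, 1.565, 0.157, 0.902, -0.215], TCP at [0.212, 0.588, 0.239] pointing down, gripper open.
Joint ranges: [-3.01, 3.01], [-0.46, 2.08], [-1.47, 1.51], [0.13, 2.56], [-1, 4.14], [0.04, 2.09], [-2.66, 2.66]. Speed limits (rad/s): [2.57, 2.57, 3.14, 3.14, 3.14, 3.14, 3.14].

### API

Orientations are given as a unit quaternion [x, y, z, w].
In Python, from plant import r gives the robot as it stands.
- The arm moves only by the tool arm_command, never from a script. Its argument "plan" is a list of rows, each a list of 5 numbers: the finger opening in m, from 0 to 0.0881, then the shift along the tool's x, y, z in m, then the turn about the tool's x in rad. In form: [[grip, dx, dy, dz, roll], ...]. A call has 1 to 12 rows; each row shifts and turns the commanded pose from where the row before left it, along the tool's axes as they then stand; what a row does not reach is not made up. A row lasts 1/8 s, in which the tool goes at most 62.5 mm and 10.7 degrees, less where a joint would pass 70% of its speed; a pose out of reach is approached as far as the arm can. A call is refused whole if a number of a shift passes 0.0625 or a number of a turn 0.188, either way. A call with a gripper value outside its range is refused whole. The fingers move at their own pace and stop on an object; "force" is the grip in N (left out, the last holds). Time passes only in rows, so rows that do not move let the fingers close. It gives the time, the measured TCP pose, the force and the opening at its end, in the units of the state.
- r.get_state(): the state, without advancing time (a new reading comes with each control period).
- r.snapshot(name): name is "side" or "top"; returns (picture, depth): 480x640x3 uint8, red, green, blue; 480x640 float32, m along the optical axis (not along the pixel's ray), 0 where there is no reading.
- r.calibration(name): a dict with "fx", "fy", "cx", "cy" (pixels), "eye" and "orientation" of the camera in the world. Camera axes: x right, y down, z forward; pixel columns grow to the right and rows downward; lengths in m; the calibration is good to about 2 mm. A picture is of the moment at which its call begins. calibration takes no time and is no camera call.
- r.finish_job(): hands the job in, once; it reports no verdict.
The state is a dict: "clock": time; "q": joint angles; "qd": joint speeds; "joint_torque": joint torques, N m; "tool_pos": TCP position; "eef_rot": TCP orientation; "contact_force": force on the tool from outside, world axes, zero at the start; "moment": the same for the moment, N m; "opening": opening from 0.0 (shut) to 1.0 (fully open).
Only numpy, scipy, OpenCV 4.12 (cv2) and the standard library are available. Lean on these libraries where they do the work, as an engineer would, in place of code of your own. Each camera call takes 0.05 s, during which the arm holds its last target.

## Working session

There is one attempt and no reset: what is moved stays moved. The work goes in short steps, Python scripts to look and compute and a tool call to move; the robot and the scene stay as the last step left them, time stands still between calls to the robot, and variables do not carry over. Pictures are saved under pics/ and viewed, and the job is handed in when it is done.

Besides the shell and the picture viewer there is one more tool, called after "Emit:" by a JSON object that holds its "method" and its "body". arm_command: Moves the arm, as the interface text tells. Its arguments: {"type":"object","properties":{"plan":{"type":"array","items":{"type":"array","items":{"type":"number"}}},"force":{"type":"number"}},"required":["plan"]}

```bash
mkdir -p pics; ls; cat > h.py <<'E'
import numpy as np, cv2
from plant import r
from scipy.spatial.transform import Rotation as R
def snap(n,f):
    p,d=r.snapshot(n); cv2.imwrite(f'pics/{f}.png',p[:,:,::-1]); np.save(f'pics/{f}.npy',d); return p,d
def pt(n,d,u,v):
    c=r.calibration(n); z=d[int(v),int(u)] if not np.isscalar(d) else d
    return R.from_quat(c['orientation']).apply([(u-c['cx'])/c['fx']*z,(v-c['cy'])/c['fy']*z,z])+c['eye']
def cloud(n,d):
    c=r.calibration(n); v,u=np.mgrid[:480,:640]
    P=np.stack([(u-c['cx'])/c['fx']*d,(v-c['cy'])/c['fy']*d,d],-1).reshape(-1,3)
    return (R.from_quat(c['orientation']).apply(P)+c['eye']).reshape(480,640,3)
def proj(n,P):
    c=r.calibration(n); q=R.from_quat(c['orientation']).inv().apply(np.array(P)-c['eye']); return q[0]/q[2]*c['fx']+c['cx'],q[1]/q[2]*c['fy']+c['cy']
E
python3 - <<'E'
from h import *
for n in("side","top"):
    print(r.calibration(n)); snap(n,n+'0')
s=r.get_state(); print(s); print(R.from_quat(s['eef_rot']).as_matrix())
E
```

```text
pics
{'fx': 437.6936222590062, 'fy': 437.6936222590062, 'cx': 311.28677554042065, 'cy': 234.0820411379755, 'eye': array([0.49146127, 1.09544237, 0.82446978]), 'orientation': array([-0.02807075,  0.88526205, -0.46396761,  0.01603717])}
{'fx': 528.6622159039011, 'fy': 528.6622159039011, 'cx': 319.602562927937, 'cy': 244.91563676687218, 'eye': array([ 0.34624246, -0.00865481,  1.28116767]), 'orientation': array([-0.70307364,  0.70507691, -0.05845407,  0.07167384])}
{'clock': 0.1, 'q': array([-1.19019795,  0.68985897, -0.19449828,  1.56620832,  0.1573262 ,
        0.90250943, -0.2150989 ]), 'qd': array([ 0.00204257, -0.003703  , -0.00200349, -0.0024597 ,  0.00034428,
        0.00164922, -0.00056069]), 'joint_torque': array([-2.16892833e-03, -5.28499568e+01, -1.27103034e+00, -1.53839153e+01,
       -5.25048631e-02,  2.02945412e-03,  2.54348197e-05]), 'tool_pos': array([0.21230215, 0.58725298, 0.23802382]), 'eef_rot': array([ 0.12141132,  0.69655001, -0.12253427,  0.69646444]), 'contact_force': array([0.71420755, 0.08333066, 0.29847045]), 'moment': array([-0.02398624, -0.00834324, -0.0151322 ]), 'opening': 0.9961838717642911}
[[-3.93140618e-04  3.39819633e-01  9.40490543e-01]
 [-1.54341333e-03  9.40489290e-01 -3.39819825e-01]
 [-9.99998732e-01 -1.58516262e-03  1.54737611e-04]]
```

View pics/side0.png

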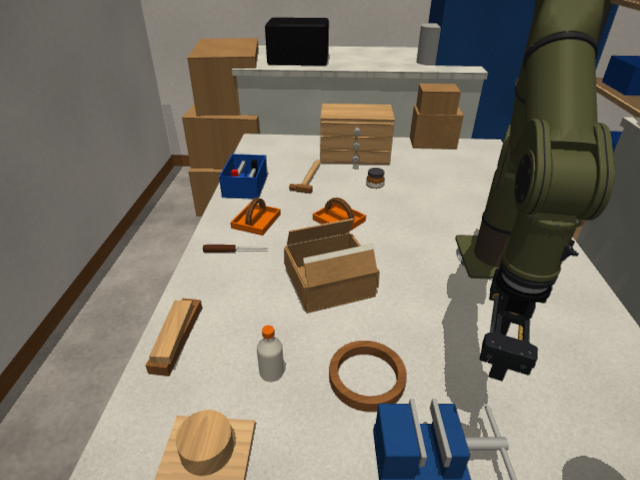

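View pics/top0.png

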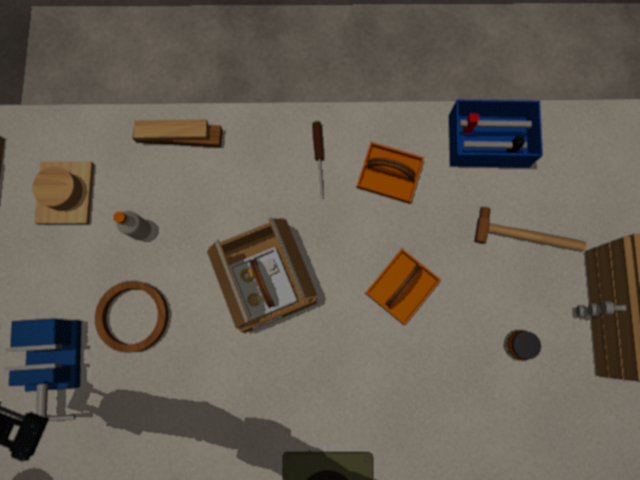

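The top view shows the carton at about (263,275), with the white tray inside. The orange trays at (390,172) and (402,286) are the look-alikes. I'll enlarge this area.

```bash
python3 - <<'E'
from h import *
p=cv2.imread('pics/top0.png'); cv2.imwrite('pics/top0c.png',cv2.resize(p[205:345,190:340],None,fx=4,fy=4,interpolation=cv2.INTER_CUBIC))
p=cv2.imread('pics/side0.png'); cv2.imwrite('pics/side0c.png',cv2.resize(p[200:320,260:400],None,fx=5,fy=5,interpolation=cv2.INTER_CUBIC))
d=np.load('pics/top0.npy');C=cloud('top',d)
for n,u,v in[('bench',200,350),('glue',122,217),('ring',100,310),('ring r',165,320),('tray1',395,165)]: print(n,C[v,u].round(3))
E
```

```text
bench [ 0.331  0.301 -0.001]
glue [0.625 0.455 0.137]
ring [0.425 0.536 0.029]
ring r [0.401 0.381 0.027]
tray1 [ 0.761 -0.165  0.084]
```

View pics/top0c.png

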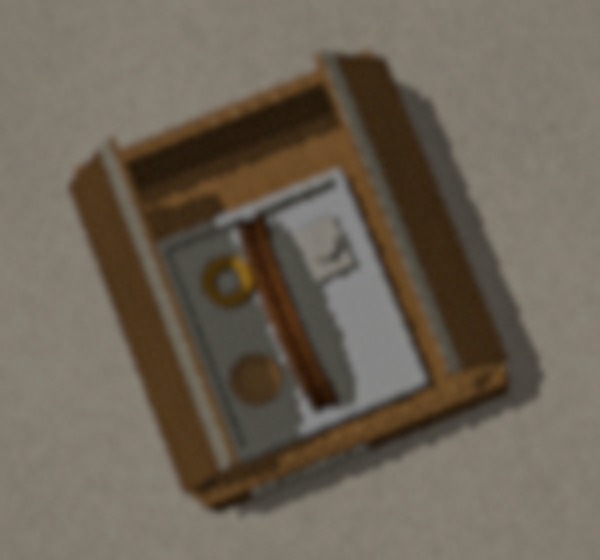

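View pics/side0c.png

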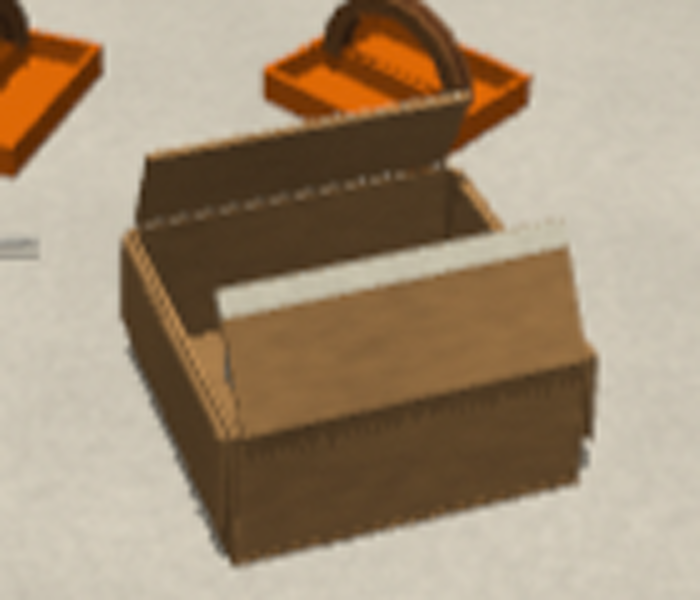

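```bash
python3 - <<'E'
from h import *
d=np.load('pics/top0.npy');C=cloud('top',d)
def c(x,y): u,v=190+x/4,205+y/4; return u,v
for n,x,y in[('hingeL far',72,187),('hingeL near',187,490),('hingeR far',382,58),('hingeR near',505,372),('edgeL far',110,145),('edgeL near',230,460),('edgeR far',327,58),('edgeR near',455,365),('L face',120,300),('R face',430,200),('handle far',258,230),('handle mid',280,305),('handle near',318,395),('trayc fr',345,180),('trayc nr',430,385),('trayc fl',165,235),('collar',210,280),('knob',257,378)]:
    u,v=c(x,y); z=C[int(round(v)),int(round(u))]; 
    # point at pixel with plane z=.09
    o=r.calibration('top')['eye']; q=pt('top',1.0,u,v)-o; 
    print(n,z.round(3),'@.09',(o+q*(.09-o[2])/q[2]).round(3),'@.15',(o+q*(.15-o[2])/q[2]).round(3))
# plane fits
for n,box in[('L',[(95,200),(110,200),(200,430),(185,430)]),('R',[(350,90),(385,90),(485,350),(460,350)])]:
    m=np.zeros((480,640),np.uint8); cv2.fillPoly(m,[np.array([c(*b) for b in box]).round().astype(int)],1)
    P=C[m>0]; P=P[P[:,2]>.09]; k=P.mean(0); U,S,V=np.linalg.svd(P-k); print(n,len(P),k,V[2],S/np.sqrt(len(P)),P[:,2].max())
E
```

```text
hingeL far [0.551 0.268 0.099] @.09 [0.554 0.27  0.09 ] @.15 [0.543 0.256 0.15 ]
hingeL near [0.383 0.214 0.   ] @.09 [0.382 0.199 0.09 ] @.15 [0.38  0.188 0.15 ]
hingeR far [0.626 0.091 0.095] @.09 [0.629 0.093 0.09 ] @.15 [0.614 0.087 0.15 ]
hingeR near [0.448 0.022 0.071] @.09 [0.447 0.021 0.09 ] @.15 [0.442 0.02  0.15 ]
edgeL far [0.567 0.234 0.152] @.09 [0.578 0.249 0.09 ] @.15 [0.566 0.236 0.15 ]
edgeL near [0.396 0.165 0.147] @.09 [0.398 0.175 0.09 ] @.15 [0.395 0.166 0.15 ]
edgeR far [0.613 0.117 0.152] @.09 [0.629 0.124 0.09 ] @.15 [0.615 0.118 0.15 ]
edgeR near [0.446 0.046 0.151] @.09 [0.451 0.049 0.09 ] @.15 [0.446 0.047 0.15 ]
L face [0.486 0.236 0.107] @.09 [0.488 0.24  0.09 ] @.15 [0.481 0.228 0.15 ]
R face [0.543 0.062 0.105] @.09 [0.545 0.064 0.09 ] @.15 [0.535 0.06  0.15 ]
handle far [0.533 0.167 0.068] @.09 [0.528 0.162 0.09 ] @.15 [0.519 0.154 0.15 ]
handle mid [0.486 0.149 0.088] @.09 [0.485 0.149 0.09 ] @.15 [0.478 0.141 0.15 ]
handle near [0.437 0.13  0.046] @.09 [0.434 0.126 0.09 ] @.15 [0.43 0.12 0.15]
trayc fr [0.57  0.121 0.018] @.09 [0.557 0.113 0.09 ] @.15 [0.546 0.107 0.15 ]
trayc nr [0.447 0.067 0.009] @.09 [0.44  0.063 0.09 ] @.15 [0.435 0.06  0.15 ]
trayc fl [0.534 0.228 0.029] @.09 [0.526 0.216 0.09 ] @.15 [0.516 0.204 0.15 ]
collar [0.508 0.201 0.027] @.09 [0.5   0.189 0.09 ] @.15 [0.492 0.179 0.15 ]
knob [0.447 0.169 0.041] @.09 [0.444 0.161 0.09 ] @.15 [0.439 0.153 0.15 ]
L 290 [0.47519564 0.21420164 0.1408864 ] [-0.38382037  0.91328114  0.13637988] [0.1199819  0.03903522 0.00288435] 1.2811676698865038
R 520 [0.53020123 0.06832855 0.13227078] [-0.38321127  0.9236453  -0.00533665] [0.08977412 0.0443976  0.00472113] 1.2811676698865038
```

Carton centre measures about (0.503, 0.146) with yaw about 22.4°. The hinges are 0.191 m apart, as they should be. The flaps stand at about 1.0 and 1.16 rad. The handle is at (0.485, 0.149) with its top at about z = 0.089. I'll shut and turn the gripper, then travel above the carton.

Emit:
{"method": "arm_command", "body": {"plan": [[0,0,0,0,-0.185],[0,0,0,0,-0.185],[0,0,0,0,-0.185],[0,0,0,0,-0.185],[0,0,-0.05,0.01,0],[0,0,-0.05,0.01,0],[0,0,-0.05,0.01,0],[0,0,-0.05,0.01,0],[0,0,-0.05,0.01,0],[0,0,-0.05,0.01,0],[0,0,-0.05,0.01,0],[0,0,-0.05,0.01,0]], "force": 20}}

```text
clock: 1.6
tool_pos: [0.4403, 0.2474, 0.2385]
eef_rot: [-0.138, 0.694, 0.138, 0.693]
contact_force: [0.3, 0.6, 0.4]
opening: 0.006
```

```bash
cat >> h.py <<'E'
Y=np.array([-.381,.925]);X=np.array([.925,.381]);CC=np.array([.503,.146])
def st():
    s=r.get_state(); p=np.array(s['tool_pos']); d=p[:2]-CC
    print('t',s['clock'],'p',p.round(4),"x'",(d@X).round(4),"y'",(d@Y).round(4),'F',np.array(s['contact_force']).round(2),'op',s['opening'])
    M=R.from_quat(s['eef_rot']).as_matrix(); print('tx',M[:,0].round(3),'ty',M[:,1].round(3),'ang',np.degrees(np.arctan2(M[1,1],M[0,1])).round(2))
E
python3 -c "
from h import *
st()"
```

```text
t 1.6 p [0.4403 0.2474 0.2385] x' -0.0194 y' 0.1177 F [0.34 0.59 0.37] op 0.006336017940052665
tx [-0. -0. -1.] ty [-0.383  0.924 -0.   ] ang 112.53
```

Emit:
{"method": "arm_command", "body": {"plan": [[0,0,-0.04,0.006,0],[0,0,-0.04,0.006,0],[0,0,-0.04,0.006,0],[0,0.04,0,0,0],[0,0.04,0,0,0],[0,0.03,0,0,0],[0,0,0,0,0]]}}

```text
clock: 2.48
tool_pos: [0.5006, 0.1443, 0.1269]
eef_rot: [-0.139, 0.695, 0.138, 0.692]
contact_force: [0.4, -0.5, 0.9]
opening: 0.006
```

```bash
python3 -c "
from h import *
st(); snap('side','s1'); snap('top','t1')
a=cv2.imread('pics/s1.png')[190:320,250:410];b=cv2.imread('pics/t1.png')[205:345,190:340]
cv2.imwrite('pics/c1.png',np.hstack([cv2.resize(a,(400,325)),cv2.resize(b,(348,325))]))"
```

```text
t 2.475 p [0.5006 0.1443 0.1269] x' -0.0029 y' -0.0006 F [ 0.37 -0.47  0.94] op 0.006045838645584019
tx [-0.005 -0.002 -1.   ] ty [-0.384  0.924 -0.   ] ang 112.55
```

View pics/c1.png

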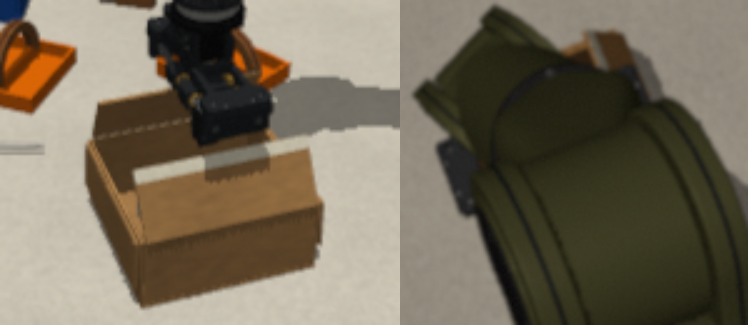

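The side view shows the shut fingers inside the opening, between the flap edges. I'll push flap A (+y), first outward and then outward and down.

Emit:
{"method": "arm_command", "body": {"plan": [[0,0,0.02,0,0],[0,0,0.02,0,0],[0,0,0.02,0,0],[0,0,0.02,0,0],[0,0,0.015,0,0],[0,0,0.015,0,0],[0,0.005,0.01,0,0],[0,0.007,0.005,0,0],[0,0.005,0,0,0],[0,0,0,0,0]]}}

```text
clock: 3.82
tool_pos: [0.4541, 0.2598, 0.111]
eef_rot: [-0.138, 0.694, 0.138, 0.693]
contact_force: [0.6, -0.1, -0.8]
opening: 0.002
```

```bash
python3 -c "
from h import *
st(); snap('side','s2'); 
a=cv2.imread('pics/s2.png')[170:330,240:430]
cv2.imwrite('pics/c2.png',cv2.resize(a,None,fx=4,fy=3.5))"
```

```text
t 3.825 p [0.4541 0.2598 0.111 ] x' -0.0019 y' 0.1239 F [ 0.56 -0.1  -0.84] op 0.0017171712258125884
tx [-0.001 -0.001 -1.   ] ty [-0.383  0.924 -0.001] ang 112.5
```

View pics/c2.png

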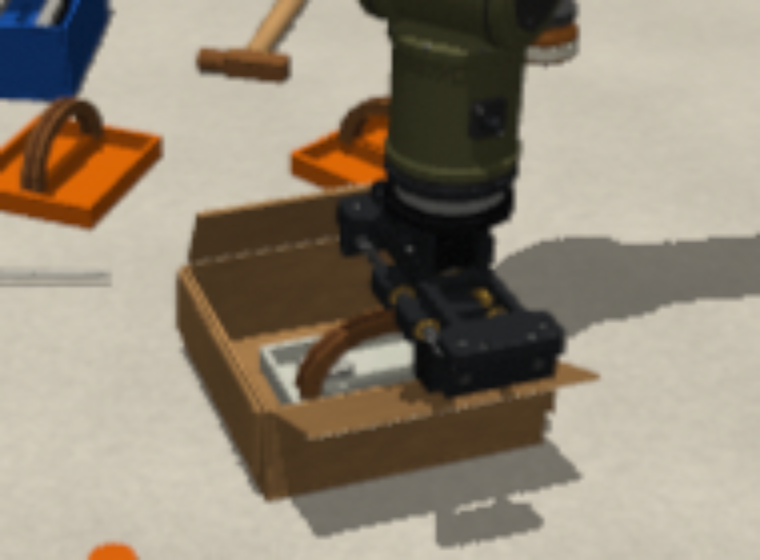

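Flap A now lies nearly flat, pointing outwards. Now flap B.

Emit:
{"method": "arm_command", "body": {"plan": [[0,-0.016,0,0,0],[0,0,-0.04,0,0],[0,0,-0.04,0,0],[0,0,-0.04,0,0],[0,0,-0.025,0,0],[0,0,-0.02,0,0],[0,0,-0.02,0,0],[0,0,-0.02,0,0],[0,0,-0.015,0,0],[0,0,-0.015,0,0],[0,0.004,-0.01,0,0],[0,0.006,-0.003,0,0]]}}

```text
clock: 5.38
tool_pos: [0.5497, 0.0305, 0.1175]
eef_rot: [-0.138, 0.693, 0.138, 0.694]
contact_force: [0.6, -0.1, 0.6]
opening: 0.006
```

Emit:
{"method": "arm_command", "body": {"plan": [[0,0.006,0,0,0],[0,0,0,0,0]]}}

```text
clock: 5.62
tool_pos: [0.5487, 0.032, 0.1111]
eef_rot: [-0.138, 0.694, 0.139, 0.693]
contact_force: [-0.2, 1.3, -0.5]
opening: 0.006
```

```bash
python3 -c "
from h import *
st(); snap('side','s3'); 
a=cv2.imread('pics/s3.png')[170:330,240:430]
cv2.imwrite('pics/c3.png',cv2.resize(a,None,fx=4,fy=3.5))"
```

```text
t 5.625 p [0.5487 0.032  0.1111] x' -0.0012 y' -0.1229 F [-0.18  1.32 -0.49] op 0.005859316035215752
tx [-0.001  0.    -1.   ] ty [-0.384  0.923  0.001] ang 112.59
```

View pics/c3.png

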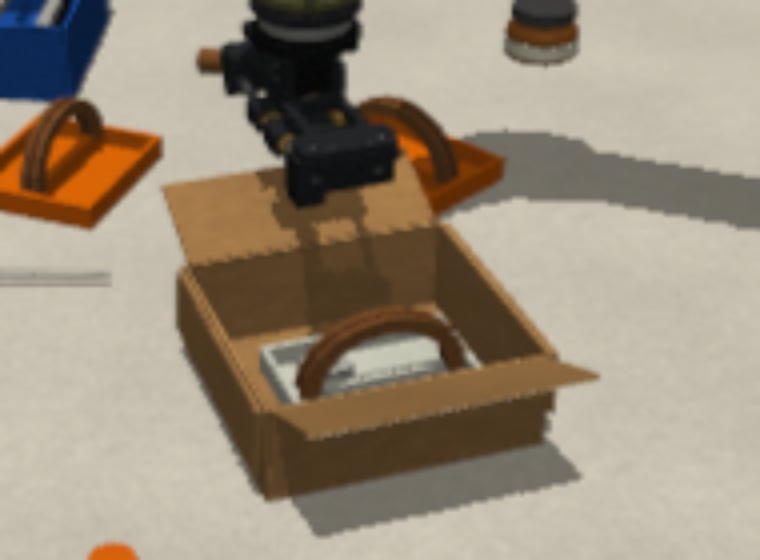

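Both flaps lie outwards now and the tray handle is unobstructed. I'll raise the hand and refine the handle pose from the side depth image.

Emit:
{"method": "arm_command", "body": {"plan": [[0.05,-0.05,0,0,0],[0.05,-0.06,0,0,0],[0.05,-0.04,0,0,0],[0.05,0,0,0,0]]}}

```text
clock: 6.18
tool_pos: [0.5511, 0.0325, 0.265]
eef_rot: [-0.138, 0.691, 0.138, 0.696]
contact_force: [0.2, -0.2, -1.0]
opening: 0.438
```

```bash
python3 -c "
from h import *
st(); p,d=snap('side','s4'); p2,d2=snap('top','t4')
C=cloud('side',d); 
D=C[...,:2]-CC; xp=D@X; yp=D@Y; z=C[...,2]
ok=(d>0)
m=ok&(abs(xp)<.085)&(abs(yp)<.06)&(z>.045)&(z<.1)
print(m.sum())
for a in np.arange(-.09,.09,.01):
    k=m&(xp>=a)&(xp<a+.01)
    if k.sum()>3: print(a.round(3),k.sum(),'y',np.median(yp[k]).round(4),yp[k].min().round(3),yp[k].max().round(3),'z',z[k].min().round(3),z[k].max().round(3))
fa=ok&(abs(xp)<.08)&(yp>.1)&(yp<.18)&(z>.06)&(z<.17); fb=ok&(abs(xp)<.08)&(yp<-.1)&(yp>-.18)&(z>.06)&(z<.17)
for f in(fa,fb): c=np.polyfit(abs(yp[f])-.095,z[f],1); print(f.sum(),c, np.pi-np.arctan(c[0]))
a=cv2.imread('pics/s4.png')[170:330,240:430];b=cv2.imread('pics/t4.png')[205:345,170:340]
cv2.imwrite('pics/c4.png',np.hstack([cv2.resize(a,(400,336)),cv2.resize(b,(400,336))]))"
```

```text
t 6.175 p [0.5511 0.0325 0.265 ] x' 0.0013 y' -0.1233 F [ 0.19 -0.25 -0.96] op 0.4384418753447041
tx [ 0.007  0.001 -1.   ] ty [-0.384  0.924 -0.002] ang 112.55
338
-0.07 10 y 0.0208 0.012 0.023 z 0.05 0.065
-0.06 26 y 0.0196 0.009 0.024 z 0.046 0.075
-0.05 27 y 0.0194 0.005 0.024 z 0.055 0.083
-0.04 25 y 0.0185 0.005 0.022 z 0.069 0.086
-0.03 28 y 0.0196 0.004 0.023 z 0.073 0.089
-0.02 29 y 0.018 0.004 0.026 z 0.073 0.093
-0.01 29 y 0.0185 0.003 0.024 z 0.073 0.091
-0.0 29 y 0.0184 0.005 0.024 z 0.072 0.088
0.01 32 y 0.019 0.004 0.023 z 0.064 0.086
0.02 36 y 0.0179 0.005 0.023 z 0.055 0.084
0.03 43 y 0.0192 0.005 0.024 z 0.046 0.074
0.04 24 y 0.0154 0.006 0.025 z 0.045 0.064
577 [0.50872629 0.09065252] 2.6709884110918103
1082 [0.50260941 0.09100301] 2.675859697309461
```

View pics/c4.png

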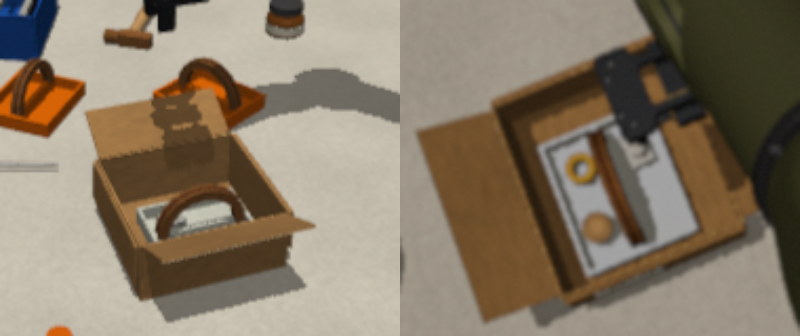

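Flaps A and B both measure 2.67 rad. The handle crown is at x' ≈ -0.013, y' ≈ 0.012. Moving above it.

Emit:
{"method": "arm_command", "body": {"plan": [[0.06,0,0.045,-0.005,0],[0.06,0,0.045,-0.005,0],[0.06,0,0.045,-0.004,0],[0.06,0.05,0,0,0],[0.06,0.05,0,0,0],[0.06,0.04,0,0,0],[0.06,0,0,0,0]]}}

```text
clock: 7.15
tool_pos: [0.4816, 0.1497, 0.1185]
eef_rot: [-0.139, 0.696, 0.138, 0.69]
contact_force: [0.4, 0.3, 0.7]
opening: 0.68
```

```bash
python3 -c "
from h import *
st(); snap('side','s5'); 
a=cv2.imread('pics/s5.png')[170:330,240:430]
cv2.imwrite('pics/c5.png',cv2.resize(a,None,fx=4,fy=3.5))"
```

```text
t 7.15 p [0.4816 0.1497 0.1185] x' -0.0184 y' 0.0116 F [0.38 0.35 0.69] op 0.6801661071723516
tx [-0.008 -0.004 -1.   ] ty [-0.384  0.923 -0.   ] ang 112.61
```

View pics/c5.png

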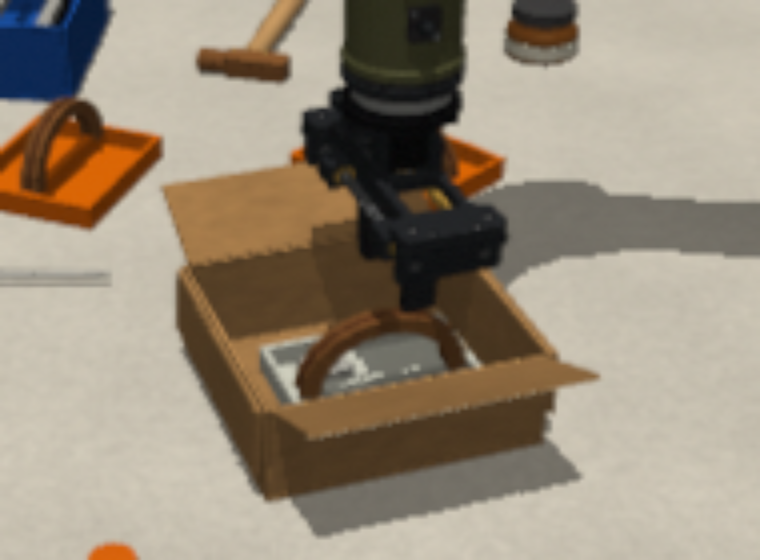

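Emit:
{"method": "arm_command", "body": {"plan": [[0.06,0,0,0,0],[0.06,0,0,0,0],[0.06,0.02,0,0,0],[0.06,0.02,0,0,0],[0.06,0.017,0,0,0],[0.06,0,0,0,0],[0.06,0,0,0,0]]}}

```text
clock: 8.07
tool_pos: [0.4853, 0.151, 0.0657]
eef_rot: [-0.138, 0.693, 0.138, 0.694]
contact_force: [-0.1, 0.2, -0.1]
opening: 0.681
```

```bash
python3 -c "
from h import *
st(); p,d=snap('side','s6')
a=cv2.imread('pics/s6.png')[190:320,260:400]
cv2.imwrite('pics/c6.png',cv2.resize(a,None,fx=5,fy=4.5))"
```

```text
t 8.075 p [0.4853 0.151  0.0657] x' -0.0145 y' 0.0114 F [-0.14  0.16 -0.12] op 0.6811766371340432
tx [ 0.002  0.001 -1.   ] ty [-0.383  0.924  0.   ] ang 112.52
```

View pics/c6.png

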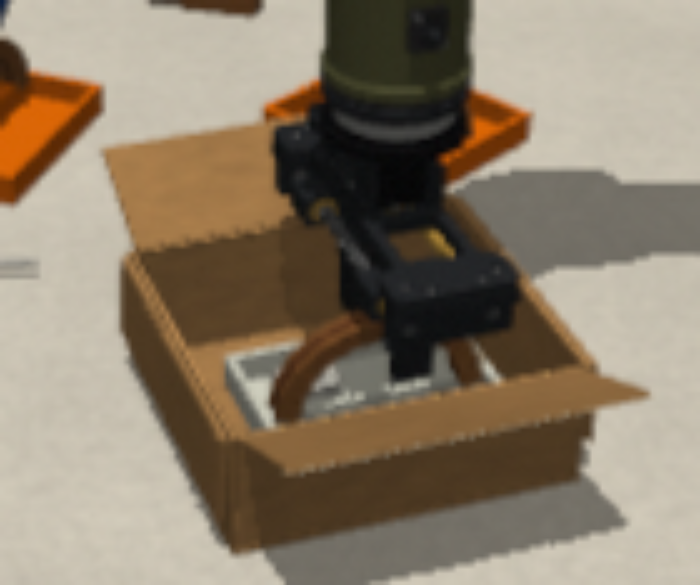

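```bash
python3 -c "
from h import *
for n,f in(('top','top0'),('top','t4'),('side','s3'),('side','s4')):
    d=np.load(f'pics/{f}.npy'); C=cloud(n,d); D=C[...,:2]-CC; xp=D@X; yp=D@Y; z=C[...,2]
    m=(d>0)&(abs(xp)<.085)&(abs(yp-.012)<.03)&(z>.05)&(z<.1)
    zz=[np.percentile(z[m&(xp>=a)&(xp<a+.01)],90) if (m&(xp>=a)&(xp<a+.01)).sum()>2 else np.nan for a in np.arange(-.08,.06,.01)]
    k=m&(z>.06); c=np.polyfit(xp[k],z[k],2)
    print(f,np.round(zz,3),'apex',-c[1]/2/c[0],'y',np.percentile(yp[k],[2,50,98]).round(4),'ext',np.percentile(xp[m],[1,99]).round(3), 'slope',np.polyfit(xp[k],yp[k],1)[0])
"
```

```text
top0 [  nan 0.063 0.073 0.081 0.088 0.088 0.092 0.091 0.089 0.087 0.08  0.071
 0.065   nan   nan] apex -0.009910573266379645 y [0.0032 0.0107 0.019 ] ext [-0.066  0.045] slope 0.004566522897300692
t4 [  nan 0.063 0.073 0.081 0.085 0.089 0.092 0.091 0.089 0.087 0.081 0.073
 0.063   nan   nan] apex -0.010018318197812104 y [0.0032 0.0108 0.0189] ext [-0.066  0.044] slope -7.067761350651614e-05
s3 [  nan 0.063 0.074 0.081 0.086 0.089 0.09  0.089 0.088 0.085 0.079 0.069
 0.06    nan   nan] apex -0.010922058847331252 y [0.0046 0.019  0.0232] ext [-0.062  0.044] slope -0.02519284257501988
s4 [  nan 0.064 0.073 0.08  0.085 0.088 0.091 0.09  0.087 0.084 0.08  0.071
 0.061   nan   nan] apex -0.01038458925248106 y [0.0047 0.0185 0.0232] ext [-0.063  0.045] slope -0.024598436728058722
```

All four depth images put the crown at x' = -0.010, so I'll shift 4 mm, drop 5 mm and grip.

Emit:
{"method": "arm_command", "body": {"plan": [[0.06,0.005,0,0.0045,0],[0.06,0,0,0,0],[0,0,0,0,0],[0,0,0,0,0],[0,0,0,0,0],[0,0,0,0,0],[0,0,0,0,0],[0,0,0,0,0]], "force": 50}}

```text
clock: 9.12
tool_pos: [0.4887, 0.153, 0.0597]
eef_rot: [-0.138, 0.693, 0.139, 0.693]
contact_force: [-0.4, 1.3, 0.3]
opening: 0.172
```

```bash
python3 -c "
from h import *
st()"
```

```text
t 9.125 p [0.4887 0.153  0.0597] x' -0.0106 y' 0.012 F [-0.41  1.32  0.27] op 0.1721894069709824
tx [-0.     0.001 -1.   ] ty [-0.384  0.923  0.001] ang 112.56
```

The opening is 15 mm, which matches the bar. I'll lift slowly, with a short test lift first.

Emit:
{"method": "arm_command", "body": {"plan": [[0,-0.004,0,0,0],[0,-0.006,0,0,0],[0,-0.008,0,0,0],[0,-0.008,0,0,0],[0,-0.004,0,0,0],[0,0,0,0,0],[0,0,0,0,0]]}}

```text
clock: 10.0
tool_pos: [0.4887, 0.1524, 0.0896]
eef_rot: [-0.138, 0.694, 0.138, 0.693]
contact_force: [0.4, 0.1, -5.5]
opening: 0.168
```

```bash
python3 -c "
from h import *
st(); print(r.get_state()['moment']); p,d=snap('side','s7')
a=cv2.imread('pics/s7.png')[190:320,260:400]
cv2.imwrite('pics/c7.png',cv2.resize(a,None,fx=5,fy=4.5))"
```

```text
t 10.0 p [0.4887 0.1524 0.0896] x' -0.0108 y' 0.0114 F [ 0.4   0.09 -5.55] op 0.16796323101488075
tx [-0. -0. -1.] ty [-0.383  0.924  0.   ] ang 112.52
[ 0.0949512   0.06490782 -0.02523377]
```

View pics/c7.png

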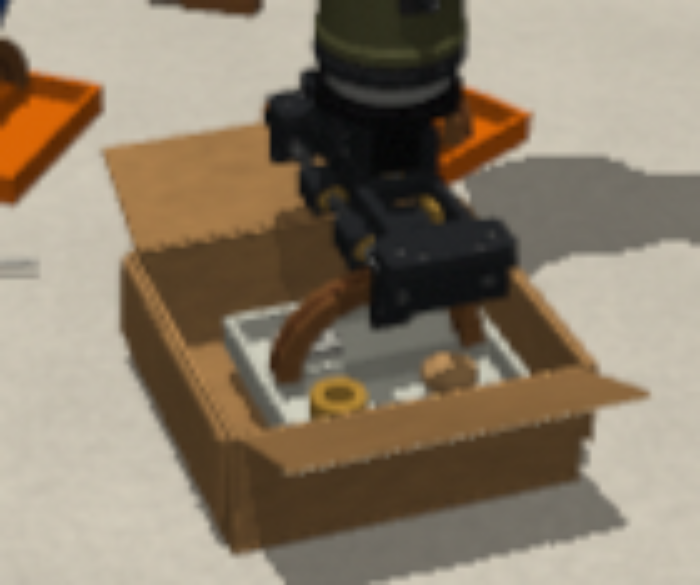

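The tray is off the floor with 5.5 N of load, and it looks level. The collar and knob are in place. Continuing up by 0.116 m.

Emit:
{"method": "arm_command", "body": {"plan": [[0,-0.006,0,0,0],[0,-0.012,0,0,0],[0,-0.015,0,0,0],[0,-0.015,0,0,0],[0,-0.015,0,0,0],[0,-0.015,0,0,0],[0,-0.015,0,0,0],[0,-0.012,0,0,0],[0,-0.008,0,0,0],[0,-0.003,0,0,0],[0,0,0,0,0],[0,0,0,0,0]]}}

```text
clock: 11.55
tool_pos: [0.4885, 0.1523, 0.2053]
eef_rot: [-0.138, 0.694, 0.138, 0.693]
contact_force: [-0.8, -0.6, -4.9]
opening: 0.169
```

Emit:
{"method": "arm_command", "body": {"plan": [[0,0,0,0,0],[0,0,0,0,0],[0,0,0,0,0],[0,0,0,0,0]]}}

```text
clock: 12.05
tool_pos: [0.4888, 0.1525, 0.2057]
eef_rot: [-0.138, 0.693, 0.138, 0.693]
contact_force: [-0.8, -0.8, -4.3]
opening: 0.169
```

```bash
python3 -c "
from h import *
st(); p,d=snap('side','s8'); p2,d2=snap('top','t8')
C=cloud('side',d);D=C[...,:2]-CC; xp=D@X; yp=D@Y; z=C[...,2]
for nm,m in (('wall',(abs(yp-.072)<.012)&(abs(xp+.01)<.065)&(z>.13)&(z<.2)&(d>0)),):
    print(m.sum(),z[m].min(),z[m].max())
    for a in np.arange(-.08,.06,.02):
        k=m&(xp>=a)&(xp<a+.02)
        if k.sum(): print(a.round(2),k.sum(),z[k].min().round(4),z[k].max().round(4))
# floor of tray
m=(abs(xp+.01)<.06)&(abs(yp-.012)<.05)&(z>.145)&(z<.165)&(d>0)
A=np.c_[xp[m],yp[m],np.ones(m.sum())]; print('floor',m.sum(),np.linalg.lstsq(A,z[m],rcond=None)[0])
for s in(1,-1):
    f=(d>0)&(abs(xp)<.08)&(yp*s>.1)&(yp*s<.18)&(z>.06)&(z<.135)
    if f.sum()>20: c=np.polyfit(abs(yp[f])-.095,z[f],1); print('flap',s,f.sum(),np.pi-np.arctan(c[0]))
a=cv2.imread('pics/s8.png')[150:320,250:410]
cv2.imwrite('pics/c8.png',cv2.resize(a,(564,600),interpolation=cv2.INTER_CUBIC))"
```

```text
t 12.05 p [0.4888 0.1525 0.2057] x' -0.0106 y' 0.0114 F [-0.79 -0.76 -4.29] op 0.1694556574287778
tx [-0.  0. -1.] ty [-0.383  0.924  0.   ] ang 112.53
438 0.14855469542681354 0.18156272544190855
-0.08 47 0.1505 0.1772
-0.06 64 0.1513 0.1767
-0.04 70 0.1491 0.1816
-0.02 70 0.151 0.1775
0.0 65 0.1505 0.1768
0.02 72 0.1486 0.1765
0.04 50 0.1498 0.1761
floor 292 [0.02961104 0.01588842 0.15727342]
flap 1 576 2.6701104739073127
flap -1 489 2.6743827859877354
```

View pics/c8.png

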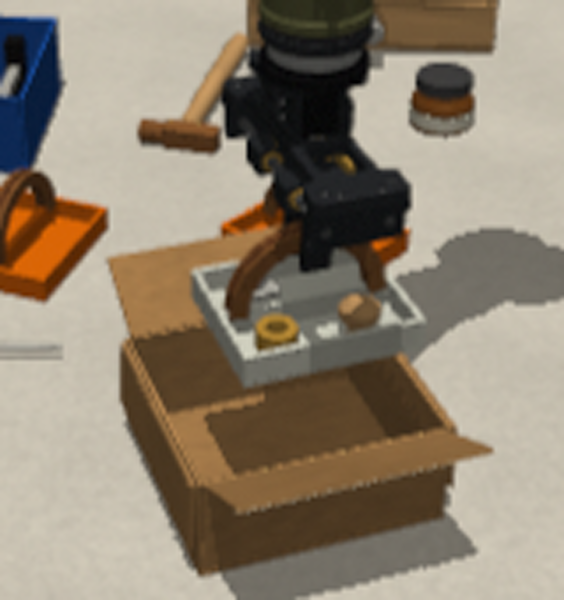

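View pics/t8.png

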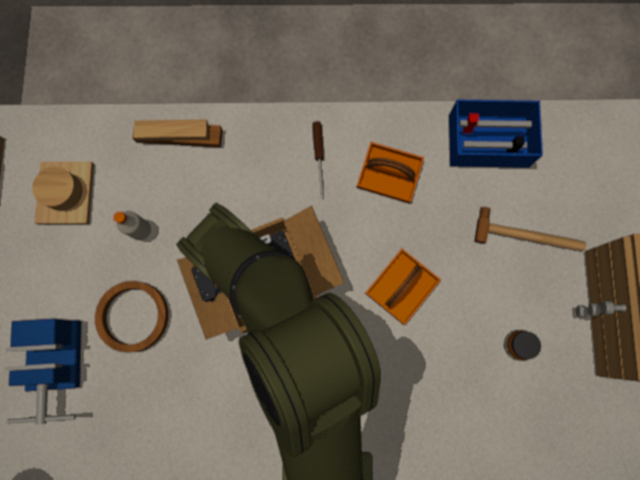

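The near wall runs evenly from z = 0.150 to 0.177, so the tray is level and its underside is 6 cm above the carton edge. All three fittings are in it: collar at crop (277,330), knob (360,310), and the block behind the handle at (268,292). The bystanders have not moved. Handing in.

```bash
python3 -c "
from h import *
print(r.finish_job()); st()"
```

```text
the job is handed in; nothing more can be done
None
the job is handed in; nothing more can be done
```

I folded both flaps outwards, gripped the white tray by its hoop handle and lifted it straight up. I handed the job in at about 12 s, with the arm holding the tray still over the open carton.

My last checks before handing in:
- **Flaps:** both measured about 2.67 rad and had not moved between the push and the final check.
- **Height:** the tray's underside is at z ≈ 0.150 m, 6 cm above the carton's top edge.
- **Level:** the near wall's bottom edge stayed within about 3 mm along its length, with no trend. A rough plane fit to the tray floor showed a slope of 0.03 (along x) and 0.016 (along y). I put that down to the fittings being included in the fit.
- **Fittings:** the collar and knob were plain to see in the tray. The block showed only partly, behind the handle.
- **Bystanders:** none had visibly moved in the final views.
- **Wrist force:** the readings during the lift were 4.3 to 5.5 N, which is within noise for the tray's weight.

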